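# Take the degassing chamber off vacuum

### The job

The resin in the vacuum chamber has finished degassing, so take the chamber off vacuum: first shut the vacuum valve fully (the lever valve on the side with the copper pipe to the pump), then switch the pump off at the rotary isolator on the bench, and only then open the vent valve (the lever valve with the small silencer) fully to let the air in. Do not knock the gauge, and leave the bottles and the jar around it where they stand.

Things in the scene. Friction and masses are not known exactly. Their poses are not given: they have to be found in the camera images.
- lid: clear round lid, 250 mm wide, 20 mm thick, on a fixed steel pot 220 mm wide; origin: centre of the lid's underside, 150 mm above the bench, z up. Its +x points along the vacuum branch, -x along the vent branch: level pipework through the lid's centre, axis 202 mm above the bench, a lever valve on either side (valve bodies 31 mm thick, ending 74 mm from the centre)
- pipe_elbow (a point): the elbow (22 mm thick) 145 mm from the lid's centre, 202 mm above the bench, where the 16 mm copper pipe from the vacuum valve turns straight down to the bench; a 32 mm union nut on the upright part. Fixed
- silencer_end (a point): outer end of the vent valve's bronze silencer (22 mm thick), 112 mm from the lid's centre, 202 mm above the bench. Fixed
- gauge: dial gauge standing upright over the lid's centre, not to be knocked: steel case 52 mm in diameter, 52 mm wide along the lid's x and 28 mm thick along its y, on a thin stem. Origin: foot of the stem, 217 mm above the bench; the case reaches from 229 to 281 mm above the bench
- vacuum_stem (a point): pivot (vertical axis) of the vacuum valve's lever, 52 mm from the lid's centre on the copper-pipe side, at the height of the middle of the lever's sleeve (244 mm above the bench)
- vacuum_grip (a point): middle of the dark rubber sleeve on the vacuum valve's lever, 60 mm from the pivot. The sleeve is a level bar 70 mm long (25 to 95 mm from the pivot), 20 mm wide, 12 mm thick; when it lies along the pipe there is 28 mm of free height under it. The point's x axis points outwards along the lever
- vacuum_lever (a joint): vacuum valve's lever: 0 = fully shut, at a stop, straight across the pipe (pointing to the lid's -y); 1.571 = fully open, at a stop, along the pipe pointing outwards. Shuts clockwise seen from above. Stays where it is left, moves at about 0.45 N m (7 to 8 N at the sleeve's middle). Starts open, perhaps not quite to the stop
- vent_stem (a point): pivot (vertical axis) of the vent valve's lever, 52 mm from the lid's centre on the silencer side, 244 mm above the bench
- vent_grip (a point): middle of the dark rubber sleeve on the vent valve's lever, 60 mm from the pivot; the same kind of lever as on the vacuum valve. The point's x axis points outwards along the lever
- vent_lever (a joint): vent valve's lever: 0 = fully shut, at a stop, straight across the branch (pointing to the lid's +y); 1.571 = fully open, at a stop, along the branch pointing outwards over the silencer. Opens anticlockwise seen from above. As stiff as the vacuum valve's. Starts shut
- isolator: rotary isolator of the pump: a grey box screwed to the bench, with a bottle or the jar close to either end, 160 mm long (its x), 110 mm wide (its y), 80 mm high, on its top a boss 60 mm wide and 8 mm high with the handle on it. Origin: centre of the underside, z up
- switch_axis (a point): on the vertical turning axis of the isolator's handle, half-way up it, 105 mm above the bench. The handle is an upright black bar 80 mm long (40 mm to either side of the axis), 14 mm thick, its underside 88 mm and its top 122 mm above the bench
- switch_handle (a joint): isolator's handle: 1.571 = on, bar along the box's length (its x); 0 = off, bar across the box (along its y). Turns off anticlockwise seen from above. It snaps: resists with about 0.3 N m at first (10 N at 30 mm from the axis), and past half-way jumps to the other end by itself; left before half-way it springs back
- spray_mid (a point): trigger spray bottle, loose: body 72 mm in diameter, 229 mm high with its head, which reaches 59 mm out to the bottle's own +x; this point is on its axis 115 mm above the bench. To be left alone
- jar_mid (a point): white screw-lid paint jar, loose: 86 mm in diameter, 105 mm high; this point is on its axis half-way up. To be left alone
- squeeze_mid (a point): orange squeeze bottle, loose: 62 mm in diameter, 190 mm high; this point is on its axis half-way up. To be left alone

How it is judged:
By the outcome, as a careful person would: the job done as asked, in the order asked, and still so for the second after the job is handed in, with the robot touching nothing.
It also fails if it takes over 58 s, if anything falls off the work surface, if the arm or the gripper's body presses on something with over 40 N, if the wrist force passes 120 N, or if a joint passes its speed limit or range.

### The arm

A 6-joint arm with a two-finger parallel gripper is mounted at the origin on the work surface. World frame = base frame: x ahead of the robot, y to its left, z up, the work surface at z = 0. Lengths are in mm, angles in rad, forces in N, time in s.
With the tool pointing down it reaches from about 400 to 925 mm from the base axis. Payload 12.5 kg.
Tool frame: the origin (TCP) lies at the very end of the fingers, on their centre line; the grasp point (between the pads) lies 19 mm behind it; y points along the fingers, z is the direction in which the jaws open and shut, and the axes are right-handed (so a half turn about y gives the same grasp; the last joint's range is limited). The gripper opens to 95 mm and grips with 3 to 60 N. Pads are 20 mm wide; open, the fingers measure 119 mm over their backs; the gripper's body (75 mm by 180 mm) begins 59 mm behind the grasp point.
Start: joints at [1.178, 0.491, 1.559, -0, 1.092, -0.106], TCP at [176.785, 599.495, 214.661] pointing down, gripper open.
Joint ranges: [-3.1, 3.1], [-0.84, 2.19], [0.05, 2.79], [-1.13, 4.28], [0.06, 2.93], [-2.69, 2.69]. Speed limits (rad/s): [2.22, 2.22, 2.79, 3.14, 3.14, 3.14].

### API

Orientations are given as [roll, pitch, yaw] about the fixed x, y, z axes, in that order (R = Rz(yaw) Ry(pitch) Rx(roll)).
In Python, from cell import * gives the robot as it stands. The module is installed in compiled form; this text tells all that it offers.
- The arm moves only by the shell command python3 -m jog 'ROWS'. ROWS is a JSON object of lists of equal length, an entry for each row: "dp": the shift along the tool's x, y, z in m, a list of three; "rot": the turn, a rotation vector about the tool's x, y, z in rad, a list of three; "claw": the finger opening in m, from 0 to 0.0951. In form: {"dp": [[x, y, z], ...], "rot": [[wx, wy, wz], ...], "claw": [claw, ...]}. A call has 1 to 12 rows; each row is the pose to reach, as a shift and turn from the pose commanded when the call began, along the tool's axes at that moment; what a row does not reach only later rows make up. A row lasts 1/10 s, in which the tool goes at most 50 mm and 8.59 degrees, less where a joint would pass 70% of its speed; a pose out of reach is approached as far as the arm can. A call with a gripper value outside its range is refused whole. The fingers move at their own pace and stop on an object; the grip force is fixed at half the most. Time passes only in rows, so rows that repeat a pose let the fingers close. It gives the time, the measured TCP pose, the force and the opening at its end, in the units of the state.
- state(): the state, without advancing time (a new reading comes with each control period).
- read_camera(name): name is "scene" or "top" or "wrist"; returns the picture (400x640x3 uint8, red, green, blue); there is no depth.
- camera_info(name): a dict with "fx", "fy", "cx", "cy" (pixels), "eye" and "rotation" of the camera in the world. Camera axes: x right, y down, z forward; pixel columns grow to the right and rows downward; lengths in mm; the calibration is good to about 2 mm. A picture is of the moment at which its call begins: read the wrist's pose just before it. camera_info takes no time and is no camera call; for the wrist camera it gives the pose at the moment of the call.
- job_done(): hands the job in, once; it reports no verdict.
The state is a dict: "t": time; "joints": joint angles; "qvel": joint speeds; "tau": joint torques, N m; "eef_pos": TCP position; "tcp_rot": TCP orientation; "ft_force": force on the tool from outside, world axes, zero at the start; "moment": the same for the moment, N m; "opening": opening from 0.0 (shut) to 1.0 (fully open).
Only numpy, scipy, OpenCV 4.12 (cv2) and the standard library are available. Lean on these libraries where they do the work, as an engineer would, in place of code of your own. Each camera call takes 0.05 s, during which the arm holds its last target. There are 200 camera calls.

## Working session

There is one attempt and no reset: what is moved stays moved. The work goes in short steps, Python scripts to look and compute and a shell command to move; the robot and the scene stay as the last step left them, time stands still between calls to the robot, and variables do not carry over. Pictures are saved under pics/ and viewed, on a budget of 10 in all, crops included, one or two more only if the job needs it, and the job is handed in when it is done.

```bash
mkdir -p pics; python3 - <<'E'
from cell import *
import cv2
print(state())
for n in("scene","top"):
    print(n,camera_info(n)); cv2.imwrite(f"pics/{n}0.png",read_camera(n)[:,:,::-1])
E
```

```text
{'t': 0.0, 'joints': array([ 1.17839702e+00,  4.91572908e-01,  1.55947748e+00,  1.45151936e-05,
        1.09173036e+00, -1.05599274e-01]), 'qvel': array([-0.00044762,  0.00079655, -0.00023524, -0.00173908,  0.00047176,
       -0.00047044]), 'tau': array([ 1.82728993e-03, -6.12648010e+01, -2.58179176e+01,  6.93833898e-02,
        4.82627889e-02, -1.06901564e-04]), 'eef_pos': array([176.67501875, 599.23202847, 214.04381571]), 'tcp_rot': array([-1.57197644e+00,  1.38030190e-04, -2.86806810e-01]), 'ft_force': array([ 0.06573907, -0.61742397,  1.19069214]), 'moment': array([ 0.00345863, -0.02665171, -0.02207625]), 'opening': 0.9996243856522632}
scene {'fx': 398.32941172804203, 'fy': 398.32941172804203, 'cx': 320.47930917977675, 'cy': 198.12152189695783, 'eye': array([1145.03668385, -352.31372764,  619.7497057 ]), 'rotation': array([-2.13985789, -0.01074058,  1.01947693])}
top {'fx': 458.35571303345176, 'fy': 458.35571303345176, 'cx': 313.1615240592532, 'cy': 194.5937789028872, 'eye': array([ 488.72548932,  -17.75216816, 1192.35062342]), 'rotation': array([-3.06578285,  0.00605092, -1.55478282])}
```

View pics/top0.png

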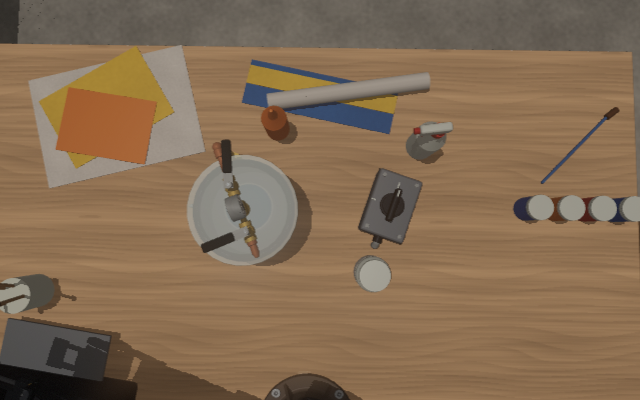

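View pics/scene0.png

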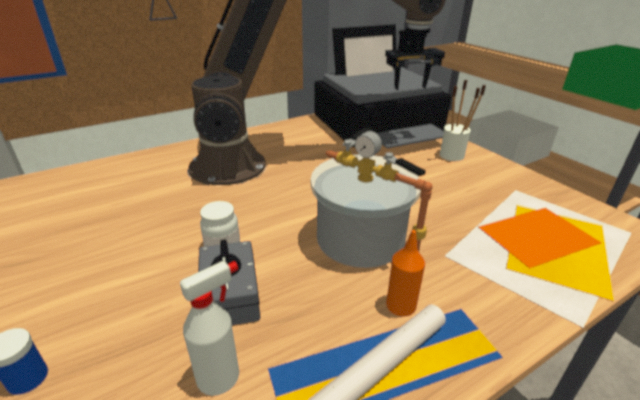

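The top view shows the chamber at about (243,210), with the elbow at (219,147) and the silencer at (256,256). The isolator is at (390,207), with the jar and the spray bottle at its two ends. I'll enlarge that area.

```bash
cat > h.py <<'E'
from cell import *
import cv2, numpy as np
from scipy.spatial.transform import Rotation as R
def rot(r): return R.from_euler('xyz',r).as_matrix()
def px2w(n,u,v,z):
    c=camera_info(n); d=rot(c['rotation'])@[(u-c['cx'])/c['fx'],(v-c['cy'])/c['fy'],1]
    e=np.array(c['eye']); return e+d*(z-e[2])/d[2]
def w2px(n,p):
    c=camera_info(n); q=rot(c['rotation']).T@(np.array(p)-c['eye']); return np.array([c['fx']*q[0]/q[2]+c['cx'],c['fy']*q[1]/q[2]+c['cy']])
E
python3 - <<'E'
import cv2
i=cv2.imread("pics/top0.png")[115:295,185:450]
cv2.imwrite("pics/top0c.png",cv2.resize(i,None,fx=3,fy=3,interpolation=cv2.INTER_CUBIC))
E
```

```text
(no output)
```

View pics/top0c.png

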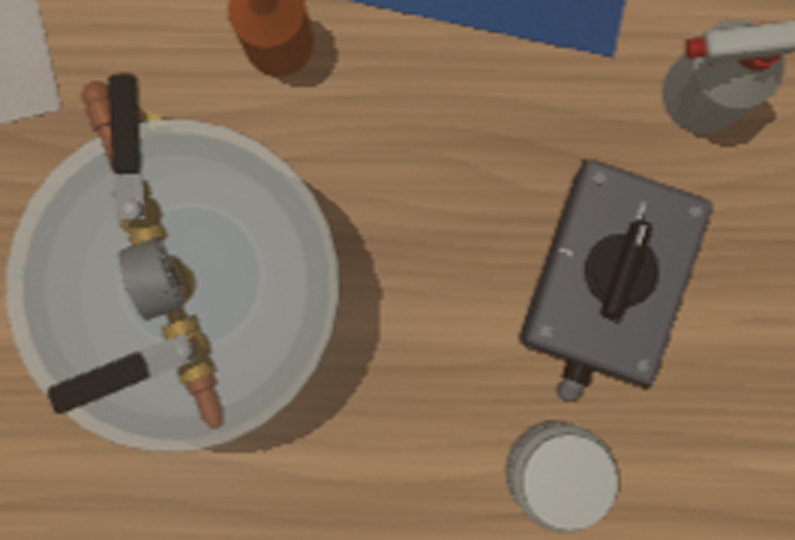

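```bash
python3 - <<'E'
from h import *
np.set_printoptions(precision=1,suppress=True)
f=lambda u,v,z:px2w("top",(u-1)/3+185,(v-1)/3+115,z)
P={k:f(*a) for k,a in dict(vs=(131,210,248),vo=(123,74,250),vi=(126,173,250),ns=(181,345,248),no=(53,395,250),ni=(145,361,250),elb=(96,92,207),sil=(213,424,207),c1=(588,160,80),c2=(711,203,80),c3=(651,388,80),c4=(522,341,80),h1=(642,224,122),h2=(612,319,122),jar=(571,482,105),spr=(715,100,100),sprh=(690,47,215),sqz=(264,0,190)).items()}
for k,p in P.items(): print(k,p)
u=P['elb']-P['sil'];a=np.arctan2(u[1],u[0]);print('lid yaw',a,np.linalg.norm(u)); 
u/=np.linalg.norm(u);print('centre',P['sil']+112*u,P['vs']-52*u,P['ns']+52*u)
for k,q in (('vs','vo'),('ns','no'),('c4','c1'),('c3','c2'),('h2','h1')):
  d=P[q]-P[k];print(k,np.arctan2(d[1],d[0]),np.linalg.norm(d))
print((P['c1']+P['c2']+P['c3']+P['c4'])/4)
E
```

```text
vs [578.2 165.2 248. ]
vo [672.8 173.2 250. ]
vi [603.7 169.  250. ]
ns [485.9 128.1 248. ]
no [450.5 214.3 250. ]
ni [474.6 152.1 250. ]
elb [667.7 201.1 207. ]
sil [430.  110.1 207. ]
c1 [ 640.8 -173.5   80. ]
c2 [ 607.1 -273.4   80. ]
c3 [ 457. -225.   80.]
c4 [ 493. -121.   80.]
h1 [ 585.4 -210.   122. ]
h2 [ 511.  -186.8  122. ]
jar [ 383.5 -157.9  105. ]
spr [ 688.1 -272.2  100. ]
sprh [ 705.4 -227.5  215. ]
sqz [741.6  82.4 190. ]
lid yaw 0.3658129524753485 254.51244474326924
centre [534.6 150.2 207. ] [529.7 146.6 248. ] [534.4 146.7 248. ]
vs 0.0846511509569423 94.92793429664046
ns 1.9605973454724468 93.19614053409761
c4 -0.34094195296418217 156.84982811430123
c3 -0.31195215035939217 157.80807076880257
h2 -0.3013154404868167 77.92025326085928
[ 549.5 -198.2   80. ]
```

```bash
python3 -m jog '{"dp":[[0.04,-0.02,-0.027],[0.08,-0.04,-0.055],[0.12,-0.05,-0.082],[0.16,-0.05,-0.109],[0.207,-0.05,-0.12],[0.255,-0.05,-0.13],[0.302,-0.05,-0.14],[0.35,-0.05,-0.151],[0.397,-0.05,-0.161],[0.445,-0.05,-0.172],[0.492,-0.05,-0.183],[0.54,-0.05,-0.195]],"rot":[[0,-0.14,0],[0,-0.287,0],[0,-0.287,0],[0,-0.287,0],[0,-0.287,0],[0,-0.287,0],[0,-0.287,0],[0,-0.287,0],[0,-0.287,0],[0,-0.287,0],[0,-0.287,0],[0,-0.287,0]],"claw":[0,0,0,0,0,0,0,0,0,0,0,0]}'
```

```text
t: 1.3
eef_pos: [641.0, 258.4, 264.3]
tcp_rot: [-1.571, 0.001, 0.0]
ft_force: [0.3, 0.4, 0.7]
opening: 0.05
```

```bash
python3 - <<'E'
from h import *
print(state()['eef_pos'],camera_info("wrist"))
i=read_camera("wrist")[:,:,::-1]; cv2.imwrite("pics/w1.png",i)
for n,p in dict(vs=(581,167,244),vg=(641,172,244),ns=(485,128.5,244),elb=(667,201,202)).items(): print(n,w2px("wrist",p))
E
```

```text
[640.99442205 258.4336873  264.29986164] {'fx': 304.2511018866483, 'fy': 304.2511018866483, 'cx': 319.3155485184721, 'cy': 203.62699081895875, 'eye': array([572.85634999, 258.67195899, 434.12695529]), 'rotation': array([ 2.89695897e+00, -6.12356835e-04,  1.57060324e+00])}
vs [174.56966437 133.12169264]
vg [193.19450247 227.30483453]
ns [ 80.12279055 -52.88799201]
elb [253.35589837 241.19135813]
```

View pics/w1.png

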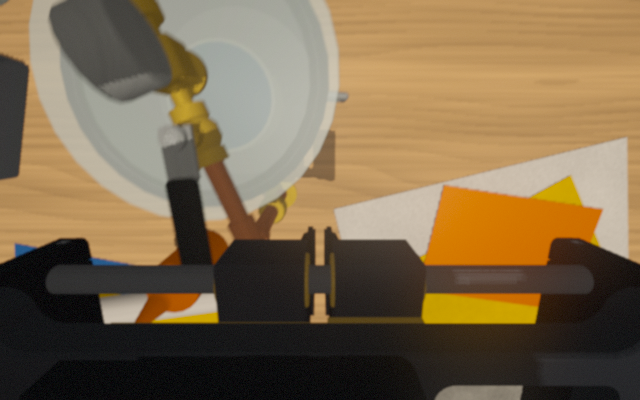

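The wrist view shows the vacuum lever from (176,140) to (195,265), about where I predicted. The union and elbow are at about (265,225), the gauge is at (110,45), and the closed fingertips are at (320,228). I'll go down on the lever's +y side and sweep it clockwise.

```bash
python3 -m jog '{"dp":[[0,0.015,-0.02],[0,0.032,-0.033],[-0.003,0.032,-0.053],[0.003,0.032,-0.066],[0.0055,0.032,-0.075],[0.0077,0.032,-0.0847],[0.0077,0.032,-0.095],[0.0066,0.032,-0.105],[0.0037,0.032,-0.115],[-0.0004,0.032,-0.124],[-0.008,0.032,-0.1353],[-0.008,0.032,-0.1353]],"rot":[[0,0,0],[0,0,0],[0,0,0],[0,0,0],[0,0,0],[0,0,0],[0,0,0],[0,0,0],[0,0,0],[0,0,0],[0,0,0],[0,0,0]],"claw":[0,0,0,0,0,0,0,0,0,0,0,0]}'; python3 - <<'E'
from h import *
cv2.imwrite("pics/top1.png",read_camera("top")[:,:,::-1]); print(camera_info("wrist")['eye'])
cv2.imwrite("pics/w2.png",read_camera("wrist")[:,:,::-1])
E
```

```text
t: 2.55
eef_pos: [632.1, 124.0, 234.0]
tcp_rot: [-1.57, -0.003, -0.0]
ft_force: [1.0, 2.2, -0.0]
opening: 0.004
[563.58385356 124.33918312 403.53731591]
```

View pics/w2.png

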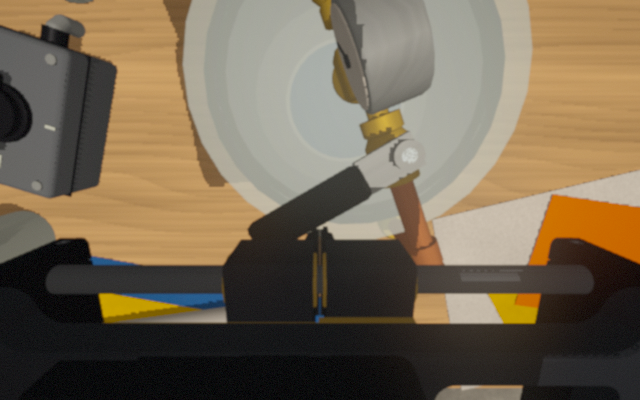

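The lever is following: its pivot is at (405,153) and its end at (255,228). I'll work out its angle and carry on to the stop.

```bash
python3 - <<'E'
from h import *
a=px2w("wrist",405,153,252);b=px2w("wrist",257,229,250)
print(a,b,np.arctan2(*(b-a)[1::-1]))
E
```

```text
[576.1114512  166.74572919 252.        ] [616.17878542  91.45987693 250.        ] -1.0817196607305943
```

```bash
python3 -m jog '{"dp":[[-0.005,0,-0.005],[-0.0095,0,-0.0095],[-0.0115,0,-0.0105],[-0.0115,0,-0.0105],[-0.0115,0,-0.0105]],"rot":[[0,0,0],[0,0,0],[0,0,0],[0,0,0],[0,0,0]],"claw":[0,0,0,0,0]}'
```

```text
t: 3.15
eef_pos: [623.1, 116.1, 233.7]
tcp_rot: [-1.567, -0.008, 0.0]
ft_force: [15.2, 13.2, -2.8]
opening: 0.006
```

```bash
python3 -m jog '{"dp":[[-0.003,0,-0.001],[-0.005,0,-0.002],[-0.005,0,-0.002]],"rot":[[0,0,0],[0,0,0],[0,0,0]],"claw":[0,0,0]}'; python3 - <<'E'
from h import *
cv2.imwrite("pics/w3.png",read_camera("wrist")[:,:,::-1])
E
```

```text
t: 3.45
eef_pos: [622.3, 115.8, 234.1]
tcp_rot: [-1.563, -0.019, 0.0]
ft_force: [39.1, 24.5, -12.9]
opening: 0.005
```

View pics/w3.png

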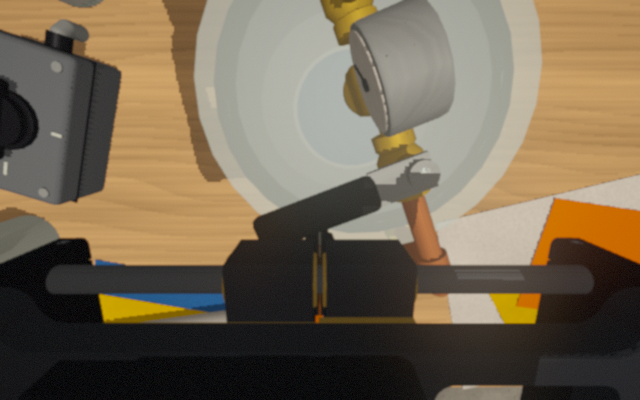

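The lever is at its stop: 46 N with no further motion, and it lies straight across the pipe, from (420,175) to (260,225). Next I'll back off, lift and go to the isolator. I'll come down on the +y side of the handle's robot-side end.

```bash
python3 -m jog '{"dp":[[0.0235,0,0.011],[0.0235,-0.04,0.011],[0.006,-0.04,-0.033],[-0.012,-0.04,-0.08],[-0.03,-0.04,-0.125],[-0.05,-0.04,-0.17],[-0.07,-0.04,-0.215],[-0.0875,-0.04,-0.2626],[-0.0875,0.005,-0.2626],[-0.0875,0.05,-0.2626],[-0.0875,0.095,-0.2626],[-0.0875,0.13,-0.2626]],"rot":[[0,0,0],[0,0,0],[0,0,0],[0,0,0],[0,0,0],[0,0,0],[0,0,0],[0,0,0],[0,0,0],[0,0,0],[0,0,0],[0,0,0]],"claw":[0,0,0,0,0,0,0,0,0,0,0,0]}';  python3 - <<'E'
from h import *
cv2.imwrite("pics/w4.png",read_camera("wrist")[:,:,::-1])
cv2.imwrite("pics/top4.png",read_camera("top")[:,:,::-1])
E
```

```text
t: 4.7
eef_pos: [527.2, -150.8, 100.7]
tcp_rot: [-1.571, 0.001, 0.0]
ft_force: [0.2, 0.4, -0.0]
opening: 0.007
```

View pics/w4.png

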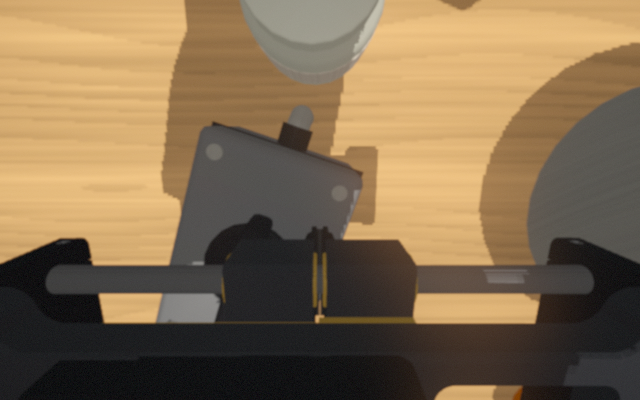

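The finger is down beside the handle, whose near end is at about (260,220), and it clears the jar at (312,40). Next I'll push the handle round.

```bash
python3 -m jog '{"dp":[[-0.001,0,-0.012],[-0.001,0,-0.0207],[-0.0072,0,-0.028],[-0.0095,0,-0.0325],[-0.0116,0,-0.0373],[-0.0125,0,-0.0425],[-0.013,0,-0.0476],[-0.0122,0,-0.0545],[-0.010,0,-0.061],[-0.010,0,-0.061]],"rot":[[0,0,0],[0,0,0],[0,0,0],[0,0,0],[0,0,0],[0,0,0],[0,0,0],[0,0,0],[0,0,0],[0,0,0]],"claw":[0,0,0,0,0,0,0,0,0,0]}'; python3 -m jog '{"dp":[[-0.01,0,0.005],[-0.01,-0.045,0.005],[-0.01,-0.09,0.005],[-0.03,-0.135,0.03],[-0.06,-0.17,0.06],[-0.08,-0.17,0.1],[-0.08,-0.17,0.1]],"rot":[[0,0,0],[0,0,0],[0,0,0],[0,0,0],[0,0,0],[0,0,0],[0,0,0]],"claw":[0,0,0,0,0,0,0]}'
python3 - <<'E'
from h import *
i=read_camera("top")[:,:,::-1]; cv2.imwrite("pics/top5.png",cv2.resize(i[115:295,185:450],None,fx=3,fy=3,interpolation=cv2.INTER_CUBIC))
E
```

```text
t: 5.8
eef_pos: [518.1, -213.0, 103.1]
tcp_rot: [-1.572, -0.001, -0.001]
ft_force: [-0.4, 0.5, -0.8]
opening: -0.0
t: 6.5
eef_pos: [434.6, -108.3, 274.0]
tcp_rot: [-1.571, -0.001, 0.002]
ft_force: [0.6, -0.5, -0.6]
opening: 0.004
```

View pics/top5.png

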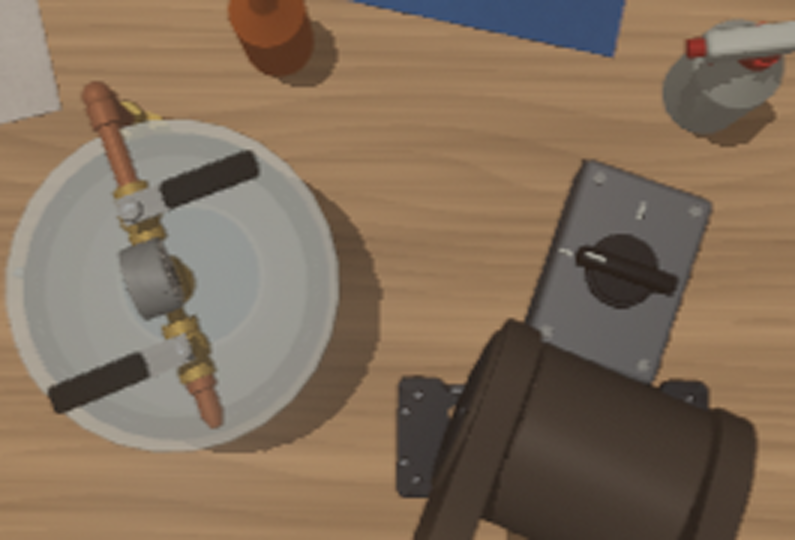

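The vacuum lever is now across the pipe, from (131,210) to (258,162), parallel to the shut vent lever. The isolator bar lies across its box, from (580,255) to (675,287), so the pump is off. Bottles and gauge are where they were. Next is the vent lever: I'll cross above gauge height and come down on its gauge side near its outer end.

```bash
python3 -m jog '{"dp":[[0.003,-0.04,0.02],[0.01,-0.055,0.065],[0.017,-0.055,0.11],[0.024,-0.055,0.155],[0.03,-0.055,0.2],[0.037,-0.055,0.245],[0.044,-0.055,0.29],[0.049,-0.05,0.325],[0.049,-0.01,0.325],[0.049,0.025,0.325],[0.049,0.04,0.325],[0.049,0.04,0.325]],"rot":[[0,-0.1,0],[0,-0.24,0],[0,-0.38,0],[0,-0.38,0],[0,-0.38,0],[0,-0.38,0],[0,-0.38,0],[0,-0.38,0],[0,-0.38,0],[0,-0.38,0],[0,-0.38,0],[0,-0.38,0]],"claw":[0,0,0,0,0,0,0,0,0,0,0,0]}'
python3 - <<'E'
from h import *
cv2.imwrite("pics/w6.png",read_camera("wrist")[:,:,::-1])
E
```

```text
t: 7.75
eef_pos: [485.9, 212.7, 229.8]
tcp_rot: [-1.57, 0.005, 0.38]
ft_force: [-0.3, -0.6, -0.0]
opening: 0.005
```

View pics/w6.png

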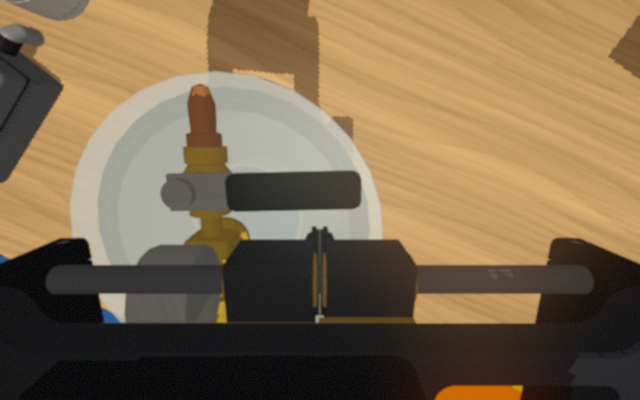

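The vent lever lies level from (180,190) to (360,190), with the fingertip at (320,230) clear on its gauge side. The tool is now aligned with the lid, so I'll sweep the lever anticlockwise.

```bash
python3 -m jog '{"dp":[[-0.012,0,-0.002],[-0.021,0,-0.001],[-0.030,0,0],[-0.038,0,0],[-0.0453,0,-0.001],[-0.060,0,-0.005],[-0.074,0,-0.012],[-0.083,0,-0.024],[-0.0897,0,-0.036],[-0.092,0,-0.0425],[-0.093,0,-0.0487],[-0.093,0,-0.0487]],"rot":[[0,0,0],[0,0,0],[0,0,0],[0,0,0],[0,0,0],[0,0,0],[0,0,0],[0,0,0],[0,0,0],[0,0,0],[0,0,0],[0,0,0]],"claw":[0,0,0,0,0,0,0,0,0,0,0,0]}';python3 -m jog '{"dp":[[-0.001,0,-0.005],[-0.0013,0,-0.009],[-0.0013,0,-0.011],[-0.0013,0,-0.011]],"rot":[[0,0,0],[0,0,0],[0,0,0],[0,0,0]],"claw":[0,0,0,0]}'
```

```text
t: 9.0
eef_pos: [417.0, 133.2, 233.6]
tcp_rot: [-1.57, -0.0, 0.379]
ft_force: [-3.7, 2.3, 1.4]
opening: -0.0
t: 9.4
eef_pos: [418.5, 125.3, 233.4]
tcp_rot: [-1.564, 0.0, 0.378]
ft_force: [-11.5, 25.3, 4.9]
opening: 0.005
```

```bash
python3 -m jog '{"dp":[[0,0,-0.003],[0,0,-0.004],[0,0,-0.004]],"rot":[[0,0,0],[0,0,0],[0,0,0]],"claw":[0,0,0]}'; python3 -m jog '{"dp":[[0,0,0.02],[0,0,0.035],[0,-0.045,0.035],[0,-0.09,0.035],[0,-0.12,0.08],[0,-0.12,0.125],[0,-0.12,0.17],[0,-0.12,0.21],[0,-0.12,0.21]],"rot":[[0,0,0],[0,0,0],[0,0,0],[0,0,0],[0,0,0],[0,0,0],[0,0,0],[0,0,0],[0,0,0]],"claw":[0,0,0,0,0,0,0,0,0]}'
python3 - <<'E'
from h import *
i=read_camera("top")[:,:,::-1]; cv2.imwrite("pics/top7.png",cv2.resize(i[115:295,185:450],None,fx=3,fy=3,interpolation=cv2.INTER_CUBIC))
E
```

```text
t: 9.7
eef_pos: [418.6, 124.8, 233.4]
tcp_rot: [-1.557, 0.0, 0.378]
ft_force: [-19.0, 53.8, 8.5]
opening: 0.002
t: 10.6
eef_pos: [342.5, 316.6, 353.5]
tcp_rot: [-1.57, -0.002, 0.384]
ft_force: [-0.4, -1.1, -0.7]
opening: 0.003
```

View pics/top7.png

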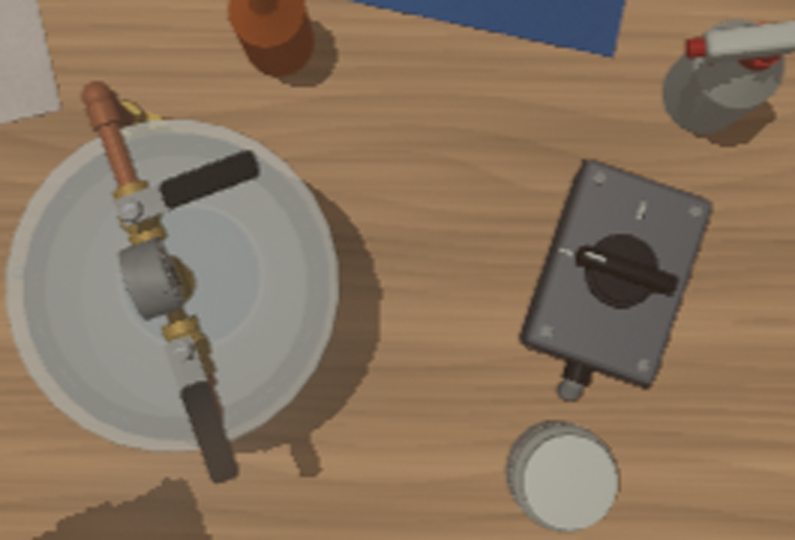

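The vent lever now lies along its branch over the silencer, from (183,350) to (225,478). The vacuum lever is still across the pipe and the isolator bar is still across its box. The jar at (571,482), both bottles and the gauge are at the same pixels as before, and the robot is clear, so I'm handing in.

```bash
python3 -c "
from cell import *
print(job_done())"
```

```text
the job is handed in; nothing more can be done
None
```

The chamber is off vacuum, done in the order you asked with the closed fingers and handed in at about 10.7 s of the 58 s allowed:

1. **Vacuum valve shut:** I swept the lever clockwise to its stop. It took 46 N with no further motion.
2. **Pump off:** I pushed the isolator handle anticlockwise past half-way and it snapped across the box.
3. **Vent valve open:** I swept the lever anticlockwise to its stop over the silencer. It took about 57 N with no further motion.

The last top picture shows the vacuum lever straight across the pipe, the isolator bar across its box and the vent lever along its branch. The gauge, jar and both bottles had not moved from where they were in the first picture. The arm was about 120 mm above the levers and off to one side, reading about 1 N at the wrist. No check failed or disagreed, though the stops were judged only by force and picture, as the joint angles can't be read directly.

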